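# Clamp a relay to its test heat sink

### The arm

A 6-joint arm with a two-finger parallel gripper is mounted at the origin on a cart in front of the work surface, level with it; the furniture and walls round the work are solid. World frame = base frame: x ahead of the robot, y to its left, z up, the work surface at z = 0. Lengths are in m, angles in rad, forces in N, time in s.
With the tool pointing down it reaches from about 0.375 to 0.9 m from the base axis. Payload 3.1 kg.
Tool frame: the origin (TCP) lies between the finger pads; the fingertips stand 17 mm ahead of it and the grasp point (between the pads) lies 2 mm behind it; z points along the fingers, y is the line along which they close (so a half turn about z gives the same grasp; the last joint's range is limited). The gripper opens to 85 mm and grips with 20 to 120 N. Pads are 22 mm wide; open, the fingers measure 114 mm over their backs; the gripper's body (76 mm by 85 mm) begins 54 mm behind the grasp point. The pads swing forward as they close: fully open they stand 13 mm farther back than shut.
Start: joints at [-1.452, 0.527, 1.433, -0, 1.181, -0.178], TCP at [0.183, -0.597, 0.248] pointing down, gripper open.
Joint ranges: [-3.08, 3.08], [-0.75, 2.2], [0.22, 2.44], [-1.43, 4.57], [0, 2.65], [-2.85, 2.85]. Speed limits (rad/s): [2.79, 2.79, 3.14, 3.14, 3.14, 3.14].

### API

Orientations are given as a unit quaternion [x, y, z, w].
In Python, from station import sense, vision, order gives the robot as it stands.
- The arm moves only by the shell command python3 -m crank 'ROWS' [OPENING] [FORCE]. ROWS is JSON, a list of rows, each an object with "dp": the shift along the world's x, y, z in units of 30 mm (1.0 is 30 mm), a list of three; "angular": the turn, a rotation vector about the world's x, y, z in degrees, a list of three. In form: [{"dp": [dx, dy, dz], "angular": [ax, ay, az]}, ...]. A call has 1 to 20 rows; each row shifts and turns the commanded pose from where the row before left it; what a row does not reach is not made up. A row lasts 1/10 s, in which the tool goes at most 50 mm and 8.59 degrees, less where a joint would pass 70% of its speed; a pose out of reach is approached as far as the arm can. A call is refused whole if a number of a shift passes 1 or a number of a turn 8.59, either way. A call with a gripper value outside its range is refused whole. OPENING is the closure, from 0 (fully open) to 1 (shut), set as the call begins (- or left out, the last holds). The fingers move at their own pace and stop on an object; FORCE is the grip in N (left out, the last holds). Time passes only in rows, so rows that do not move let the fingers close. It gives the time, the measured TCP pose, the force, the opening and the grip force at its end, in the units of the state.
- sense(): the state, without advancing time (a new reading comes with each control period).
- vision.snapshot(name): name is "scene" or "top"; returns a dict with "image" (480x640x3 uint8, blue, green, red), "range_z" (480x640 float32, m along the optical axis (not along the pixel's ray), 0 where there is no reading), "mtx" (3x3 intrinsics, pixels), "pose" (4x4, takes a point from camera to world coordinates). Camera axes: x right, y down, z forward; pixel columns grow to the right and rows downward; lengths in m; the calibration is good to about 2 mm. A picture is of the moment at which its call begins.
- order.sign_off(): hands the job in; it is judged then, once.
The state is a dict: "t": time; "q": joint angles; "qd": joint speeds; "tau": joint torques, N m; "tcp_pos": TCP position; "tool_rot": TCP orientation; "force": force on the tool from outside, world axes, zero at the start; "ft_torque": the same for the moment, N m; "finger_gap": opening from 0.0 (shut) to 1.0 (fully open); "gripper_force": force on a finger pad.
Only numpy, scipy, OpenCV 4.12 (cv2) and the standard library are available. Lean on these libraries where they do the work, as an engineer would, in place of code of your own. Each camera call takes 0.05 s, during which the arm holds its last target. There are 200 camera calls.

### The job

The spare relay lies loose in the guide on top of the finned test heat sink. Work only by pushing with the outside of the fingers, taking nothing between them and lifting nothing: first push the relay along the guide fully home against the end stop, then swing the clamp strap over it until the strap meets its stop pin, and last push the cam lever fully down so that the relay is clamped. Leave the other things on the bench where they lie.

Things in the scene. Friction and masses are not known exactly. Their poses are not given: they have to be found in the camera images.
- fixture: Finned aluminium heat sink, fixed: 144 mm (x -70 to +74) by 108 mm (y +-54), its flat top 30 mm above the bench. Origin on the bench, straight below the centre of the relay's home. x runs along the guide towards the end stop, z is up. Two guide rails along x, inner faces at y = +-24, 7 mm wide, 6 mm high, from x = -68 to +24.
- end_stop (a point): Top middle of the end stop's face that the relay meets, at fixture x = +30, y = 0, 42 mm above the bench. The stop is a steel block 9 mm thick and 46 mm wide; the 7 mm stop pin of the strap stands on it at fixture (34.5, +16), up to 73 mm above the bench.
- clamp_post (a point): Point on the upright axis about which the strap turns, at fixture x = +54, y = 0, 92 mm above the bench, at the lever's pin. The post's foot is 28 mm across.
- relay: Spare solid-state relay, black box on a metal base, 45 x 60 mm, 25 mm high (27 at its corner screws), 0.07 to 0.14 kg, loose. Origin at the centre of its underside, y along its 60 mm. It stands on the plate (origin 30 mm above the bench), length along the guide, 1.5 mm play each side, 12 to 28 mm short of the stop. Home: origin at fixture x = 0, y = 0. About 1 N slides it.
- strap: Clamp strap, dark steel bar 24 mm wide, 14 mm thick, from 17 mm behind the post's axis to 63 mm in front. Origin on that axis at its underside, 64 mm above the bench while the lever is up; x points from the nose to the post. A sprung rubber pad 17 mm wide hangs 5 mm below the nose, 4 mm above the relay. The lever lowers the strap 6 mm; the pad then presses with about 15 N.
- strap_swing (a joint): Angle of the strap about the post, rad. 0: along the guide, nose over the middle of the relay, against the stop pin. It grows as the nose swings to the fixture's -y side (anticlockwise from above). Starts at 1.35 to 1.75, limit 1.9; stays where it is left. About 1 to 1.5 N at the nose turns it. The lever turns with it, on the other side of the post.
- cam_lever (a joint): Angle of the cam lever, rad. 0: raised, 50 degrees above level; 0.80: fully down, 4 degrees above level, clamped. Starts at 0 to 0.06; stays where it is left. Its pin is level, square to the strap, on the post's axis, 92 mm above the bench; the lever leans from there along the strap's +x, away from the nose. It takes 3 to 7 N on the ball.
- strap_nose (a point): Point inside the strap near its nose, on its centre line, 52 mm from the post's axis and at half its thickness (71 mm above the bench). The side faces of the strap lie 12 mm to either side of it. A nut with a stud end stands 10 mm high on the strap there.
- lever_knob (a point): Centre of the black ball, 20 mm in diameter, on the end of the cam lever, 68 mm from the lever's pin: about 145 mm above the bench when raised, 97 mm when down.
- terminal_strip: White screw terminal strip, 20 x 52 x 17 mm, loose, lying on the heat sink's plate beside the +y rail. Origin under its centre. Leave it.
- solder_spool: Solder spool, 50 mm across, 26 mm high, standing on the bench in front of the fixture (its -x side). Origin under its centre. Leave it.
- hex_key: Black hex key, 34 x 99 x 9 mm, on the bench on the fixture's -x side. Leave it.
- nut: Flanged steel nut, 24 mm across, 9 mm high, on the bench on the fixture's -x side. Leave it.
- spring_clamp: Black plastic spring clamp, 54 x 105 x 19 mm, on the bench on the lever's side of the fixture. Leave it.
- parts_box: Blue compartment box with a clear lid, 74 x 151 x 34 mm, on the bench at the right. Leave it.
- mini_fan: Small square fan, 40 x 40 x 10 mm, on the bench at the right. Leave it.
Mind the look-alikes: they are no part of the job. Leave any red look-alike of the relay alone.

How it is judged:
By the outcome, as a careful person would: the job done as asked, in the order asked, and still so for the second after the job is handed in, with the robot touching nothing.
It also fails if it takes over 54 s, if anything falls off the work surface, if the arm or the gripper's body presses on something with over 40 N, if the wrist force passes 120 N, or if a joint passes its speed limit or range.

## Working session

There is one attempt and no reset: what is moved stays moved. The work goes in short steps, Python scripts to look and compute and a shell command to move; the robot and the scene stay as the last step left them, time stands still between calls to the robot, and variables do not carry over. Pictures are saved under pics/ and viewed, at most 10 in all, crops included, and the job is handed in when it is done.

```bash
mkdir -p pics; ls; python3 - <<'E'
from station import sense, vision
import cv2,numpy as np
for n in("scene","top"):
    s=vision.snapshot(n); cv2.imwrite(f"pics/{n}0.png",s["image"]); np.savez(f"{n}0.npz",**s)
    print(n,s["mtx"].round(1).tolist(),s["pose"].round(3).tolist())
print(sense())
E
```

```text
pics
scene [[506.1, 0.0, 324.7], [0.0, 506.1, 247.4], [0.0, 0.0, 1.0]] [[0.669, 0.628, -0.397, 1.056], [0.743, -0.57, 0.35, -0.494], [-0.006, -0.53, -0.848, 1.31], [0.0, 0.0, 0.0, 1.0]]
top [[472.8, 0.0, 313.8], [0.0, 472.8, 233.4], [0.0, 0.0, 1.0]] [[-0.014, -0.982, 0.189, 0.284], [-1.0, 0.015, 0.005, -0.008], [-0.007, -0.189, -0.982, 1.253], [0.0, 0.0, 0.0, 1.0]]
{'t': 0.1, 'q': array([-1.45148610e+00,  5.28403210e-01,  1.43379556e+00, -9.92515867e-07,
        1.18141639e+00, -1.78554068e-01]), 'qd': array([ 7.89360740e-04, -1.40601158e-03, -1.89571451e-03,  2.12336546e-05,
       -2.04629200e-03, -9.59048606e-04]), 'tau': array([-6.41210354e-04, -4.43305099e+01, -1.78587234e+01, -1.55698694e-04,
        3.85237421e-03, -1.57405088e-05]), 'tcp_pos': array([ 0.18334435, -0.59684766,  0.24740621]), 'tool_rot': array([ 9.88929558e-01,  1.48382296e-01,  2.94921543e-05, -1.01082284e-03]), 'force': array([ 0.10823109,  0.62765415, -0.71825825]), 'ft_torque': array([-0.01952309, -0.02753491,  0.01575045]), 'gripper_force': 0.0, 'finger_gap': 0.9980466948001585}
```

View pics/scene0.png

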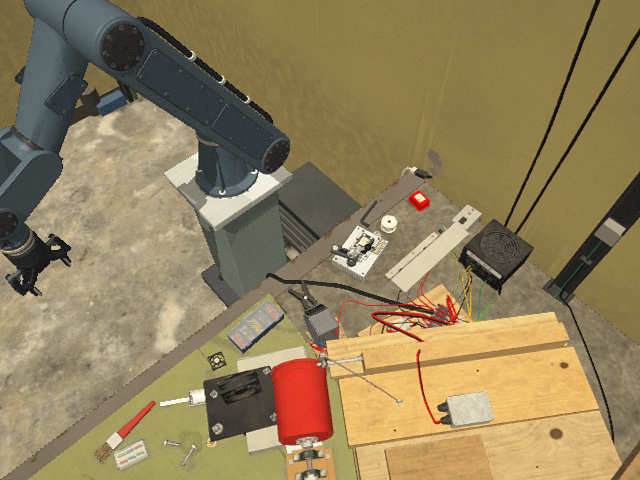

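View pics/top0.png

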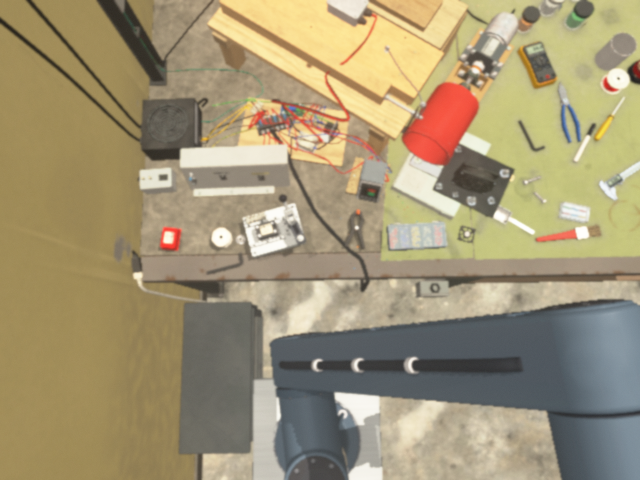

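The scene view shows the fixture at about (358,250) with the spool at (388,224). The top view shows it at (272,230), with the spool at (221,238) and the spring clamp at (356,228). I'll zoom in on both.

```bash
python3 - <<'E'
import cv2,numpy as np
a=cv2.imread("pics/top0.png")[190:270,200:320]; b=cv2.imread("pics/scene0.png")[205:295,310:430]
cv2.imwrite("pics/t1.png",cv2.resize(a,None,fx=6.5,fy=6.5,interpolation=cv2.INTER_CUBIC))
cv2.imwrite("pics/s1.png",cv2.resize(b,None,fx=6.5,fy=6.5,interpolation=cv2.INTER_CUBIC))
E
```

```text
(no output)
```

View pics/t1.png

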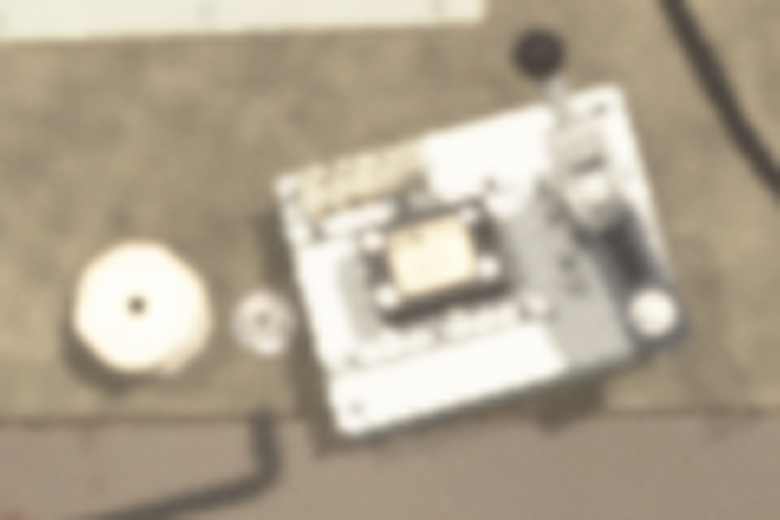

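View pics/s1.png

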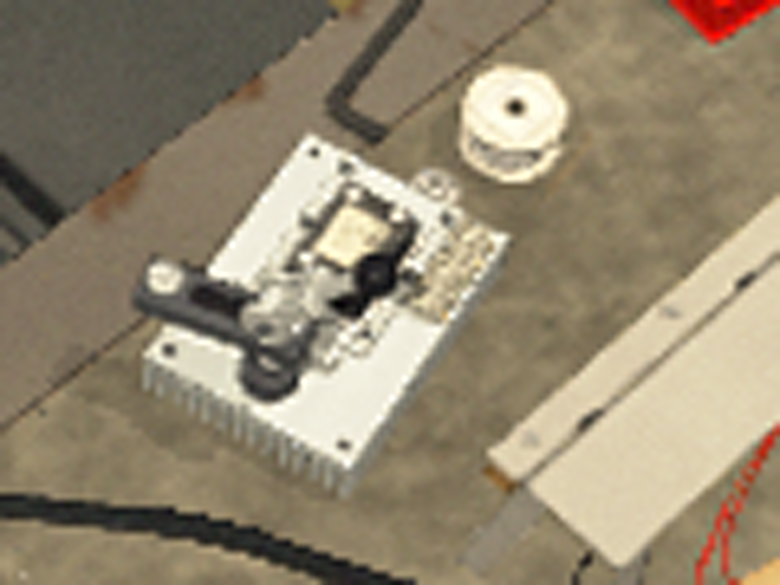

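The top crop shows the plate corners at (280,180), (620,88), (683,328) and (345,435). It also shows the relay screws round (430,256), the strap's nose nut at (655,312) and the knob at (540,52). The scene crop shows the same with corners (312,135), (508,240), (350,470) and (148,355), knob (377,272) and nut (163,276).

```bash
cat > h.py <<'E'
import numpy as np
from scipy.optimize import least_squares
C={n:dict(np.load(f"{n}0.npz")) for n in("top","scene")}
OFF={"top":(200,190),"scene":(310,205)}
def px(n,c,f=6.5): return (np.array(c)+.5)/f-.5+OFF[n]
def ray(n,p,z):
    s=C[n];d=s["pose"][:3,:3]@np.linalg.inv(s["mtx"])@[*p,1];o=s["pose"][:3,3];return o+d*(z-o[2])/d[2]
def proj(n,P):
    s=C[n];q=s["mtx"]@(s["pose"][:3,:3].T@(np.asarray(P)-s["pose"][:3,3]));return q[:2]/q[2]
E
python3 - <<'E'
from h import *
cor=[(-.07,.054),(-.07,-.054),(.074,.054),(.074,-.054)]
pt={"top":[(280,180),(345,435),(620,88),(683,328)],"scene":[(508,240),(312,135),(350,470),(148,355)]}
def T(p,x,y,z): c,s=np.cos(p[2]),np.sin(p[2]);return [p[0]+c*x-s*y,p[1]+s*x+c*y,z]
for use in(["top"],["scene"],["top","scene"]):
    f=lambda p:np.concatenate([proj(n,T(p,*c,.03))-px(n,k) for n in use for c,k in zip(cor,pt[n])])
    r=least_squares(f,[.3,.1,-1.3]);print(use,r.x.round(4),r.fun.round(1))
p=r.x
def F(w): c,s=np.cos(p[2]),np.sin(p[2]);d=np.array(w[:2])-p[:2];return np.array([c*d[0]+s*d[1],-s*d[0]+c*d[1]]).round(4)
for nm,n,k,z in[("relay","top",(430,256),.057),("relayS","scene",(363,233),.057),("knob","top",(540,52),.145),("knob","scene",(377,272),.145),("nut","top",(655,312),.088),("nut","scene",(163,276),.088),("spool","top",(138,306),.026),("spool","scene",(515,107),.026),("posttop","top",(585,190),.092)]:
    w=ray(n,px(n,k),z);print(nm,n,w.round(4),F(w))
print("post",T(p,.054,0,.092))
for yr in(-.2,):pass
E
```

```text
['top'] [ 0.5329  0.1053 -1.3036] [-0.4  0.  -0.1 -0.5 -0.5 -0.5  0.9  0.9]
['scene'] [ 0.5346  0.1089 -1.313 ] [ 0.5 -0.  -0.2 -0.   0.1 -0.  -0.4  0. ]
['top', 'scene'] [ 0.5338  0.1068 -1.3073] [-0.9 -0.4 -0.8 -0.9 -0.9 -0.7  0.3  0.7 -0.3  0.1 -1.   0.2 -0.4  0.2
 -1.   0.4]
relay top [0.5285 0.1216 0.057 ] [-0.0157 -0.0012]
relayS scene [0.5317 0.129  0.057 ] [-0.022   0.0037]
knob top [0.5875 0.0715 0.145 ] [0.0481 0.0427]
knob scene [0.5862 0.076  0.145 ] [0.0434 0.0426]
nut top [0.4988 0.0314 0.088 ] [ 0.0637 -0.0534]
nut scene [0.5018 0.0331 0.088 ] [ 0.0628 -0.0501]
spool top [0.5159 0.2437 0.026 ] [-0.1368  0.0184]
spool scene [0.5163 0.2477 0.026 ] [-0.1406  0.0199]
posttop top [0.5465 0.0579 0.092 ] [ 0.0505 -0.0004]
post [np.float64(0.5478415555066043), np.float64(0.05464138873693034), 0.092]
```

```bash
R='{"dp":[1,0.97,0],"angular":[0,0,-0.2]}'; python3 -m crank '[{"dp":[1,0.97,0],"angular":[0,0,-0.2]},{"dp":[1,0.97,0],"angular":[0,0,-0.2]},{"dp":[1,0.97,0],"angular":[0,0,-0.2]},{"dp":[1,0.97,0],"angular":[0,0,-0.2]},{"dp":[1,0.97,0],"angular":[0,0,-0.2]},{"dp":[1,0.97,0],"angular":[0,0,-0.2]},{"dp":[1,0.97,0],"angular":[0,0,-0.2]},{"dp":[1,0.97,0],"angular":[0,0,-0.2]},{"dp":[1,0.97,0],"angular":[0,0,-0.2]},{"dp":[1,0.97,0],"angular":[0,0,-0.2]},{"dp":[0.9,0.97,0],"angular":[0,0,0]},{"dp":[0,0.97,0],"angular":[0,0,0]},{"dp":[0,0.97,0],"angular":[0,0,0]},{"dp":[0,0.97,0],"angular":[0,0,0]},{"dp":[0,0.97,0],"angular":[0,0,0]},{"dp":[0,0.97,0],"angular":[0,0,0]},{"dp":[0,0.97,0],"angular":[0,0,0]},{"dp":[0,0.97,0],"angular":[0,0,0]},{"dp":[0,0.97,0],"angular":[0,0,0]},{"dp":[0,0.97,0],"angular":[0,0,0]}]' 1 20
python3 -m crank '[{"dp":[0,0.97,0],"angular":[0,0,0]},{"dp":[0,0.97,0],"angular":[0,0,0]},{"dp":[0,0.97,0],"angular":[0,0,0]},{"dp":[0,0.97,0],"angular":[0,0,0]},{"dp":[0,0.97,0],"angular":[0,0,0]},{"dp":[0,0.97,0],"angular":[0,0,0]},{"dp":[0,0.97,-1],"angular":[0,0,0]},{"dp":[0,0,-1],"angular":[0,0,0]},{"dp":[0,0,-1],"angular":[0,0,0]},{"dp":[0,0,0],"angular":[0,0,0]},{"dp":[0,0,0],"angular":[0,0,0]}]'
```

```text
t: 2.1
tcp_pos: [0.51, -0.0142, 0.248]
tool_rot: [0.991, 0.131, -0.0, -0.0]
force: [1.1, -0.1, -0.2]
finger_gap: 0.003
gripper_force: 0.0
t: 3.2
tcp_pos: [0.5102, 0.1882, 0.1581]
tool_rot: [0.991, 0.131, -0.001, 0.0]
force: [0.5, -0.2, 0.5]
finger_gap: -0.005
gripper_force: 0.0
```

```bash
python3 -m crank '[{"dp":[0.05,0.02,-0.85],"angular":[0,0,0]},{"dp":[0,0,-0.85],"angular":[0,0,0]},{"dp":[0,0,-0.85],"angular":[0,0,0]},{"dp":[0,0,-0.8],"angular":[0,0,0]},{"dp":[0,0,0],"angular":[0,0,0]},{"dp":[0,0,0],"angular":[0,0,0]}]'
python3 - <<'E'
from station import vision
import cv2,numpy as np
a=vision.snapshot("top")["image"][190:270,200:320];b=vision.snapshot("scene")["image"][205:295,310:430]
im=[cv2.resize(a,(600,400),interpolation=3)[:, :],cv2.resize(b,(600,450),interpolation=3)]
cv2.imwrite("pics/c2.png",cv2.resize(np.vstack(im),None,fx=.7,fy=.7))
E
```

```text
t: 3.8
tcp_pos: [0.5131, 0.1888, 0.0592]
tool_rot: [0.991, 0.131, 0.001, -0.0]
force: [0.9, 0.0, 0.3]
finger_gap: 0.001
gripper_force: 0.0
```

View pics/c2.png

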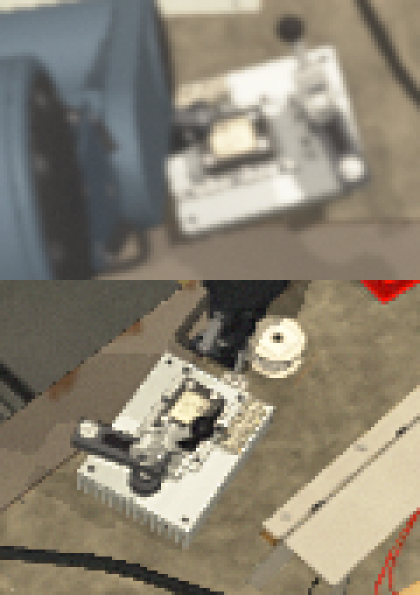

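The fingers stand behind the relay on the guide line, at (230,350) in the lower half. I'll push now.

```bash
python3 -m crank '[{"dp":[0.035,-0.129,-0.05],"angular":[0,0,0]},{"dp":[0.035,-0.129,-0.05],"angular":[0,0,0]},{"dp":[0.035,-0.129,0],"angular":[0,0,0]},{"dp":[0.035,-0.129,0],"angular":[0,0,0]},{"dp":[0.035,-0.129,0],"angular":[0,0,0]}]'
python3 -m crank '[{"dp":[0.035,-0.129,0],"angular":[0,0,0]},{"dp":[0.035,-0.129,0],"angular":[0,0,0]},{"dp":[0.035,-0.129,0],"angular":[0,0,0]}]'
python3 -m crank '[{"dp":[0.017,-0.065,0],"angular":[0,0,0]},{"dp":[0.017,-0.065,0],"angular":[0,0,0]}]'
```

```text
t: 4.4
tcp_pos: [0.5173, 0.169, 0.0549]
tool_rot: [0.991, 0.131, 0.0, 0.0]
force: [-0.4, -0.6, 0.4]
finger_gap: 0.0
gripper_force: 0.0
t: 4.7
tcp_pos: [0.5203, 0.1577, 0.0548]
tool_rot: [0.991, 0.131, -0.0, -0.0]
force: [-0.0, 0.4, 0.1]
finger_gap: 0.001
gripper_force: 0.5
t: 4.9
tcp_pos: [0.5213, 0.1538, 0.0548]
tool_rot: [0.991, 0.131, -0.0, -0.0]
force: [0.8, 0.8, 0.9]
finger_gap: -0.001
gripper_force: 0.5
```

```bash
for i in 1; do :; done
python3 -m crank '[{"dp":[0.017,-0.065,0],"angular":[0,0,0]},{"dp":[0.017,-0.065,0],"angular":[0,0,0]}]' | sed -n '2p;4p'
python3 -m crank '[{"dp":[0.017,-0.065,0],"angular":[0,0,0]}]' | sed -n '2p;4p'
python3 -m crank '[{"dp":[0.017,-0.065,0],"angular":[0,0,0]}]' | sed -n '2p;4p'
```

```text
tcp_pos: [0.5223, 0.15, 0.0548]
force: [-0.7, 0.4, -0.4]
tcp_pos: [0.5223, 0.1492, 0.0548]
force: [-2.1, 12.2, 3.1]
tcp_pos: [0.5224, 0.149, 0.055]
force: [-3.4, 19.5, 4.1]
```

The relay met a hard stop at a reading that matches home. I'll back off, rise, move to the strap's outer side and turn.

```bash
python3 -m crank '[{"dp":[-0.05,0.18,0],"angular":[0,0,0]},{"dp":[-0.05,0.18,0],"angular":[0,0,0]},{"dp":[0,0,0.95],"angular":[0,0,0]},{"dp":[0,0,0.95],"angular":[0,0,0]},{"dp":[0,0,0.95],"angular":[0,0,0]},{"dp":[0,-0.45,0],"angular":[0,0,8.36]},{"dp":[0,-0.45,0],"angular":[0,0,8.36]},{"dp":[0,-0.45,0],"angular":[0,0,8.36]},{"dp":[0,-0.45,0],"angular":[0,0,8.36]},{"dp":[0,-0.45,0],"angular":[0,0,8.36]},{"dp":[0,-0.45,0],"angular":[0,0,8.36]},{"dp":[0,-0.45,0],"angular":[0,0,8.36]},{"dp":[0,-0.45,0],"angular":[0,0,8.36]},{"dp":[0,-0.45,0],"angular":[0,0,8.36]},{"dp":[0,-0.45,0],"angular":[0,0,8.36]},{"dp":[0,-0.45,0],"angular":[0,0,8.36]},{"dp":[0,-0.2,0],"angular":[0,0,8.36]},{"dp":[0,0,0],"angular":[0,0,0]},{"dp":[0,0,0],"angular":[0,0,0]}]'
```

```text
t: 7.2
tcp_pos: [0.5202, 0.0024, 0.1402]
tool_rot: [0.536, 0.844, -0.0, -0.0]
force: [-0.8, -0.5, 0.2]
finger_gap: -0.003
gripper_force: 0.0
```

```bash
python3 -m crank '[{"dp":[0,0,-0.65],"angular":[0,0,0]},{"dp":[0,0,-0.65],"angular":[0,0,0]},{"dp":[0,0,-0.6],"angular":[0,0,0]},{"dp":[0,0,0],"angular":[0,0,0]}]'
python3 - <<'E'
from station import vision
import cv2,numpy as np
a=vision.snapshot("top")["image"][190:270,200:320];b=vision.snapshot("scene")["image"][205:295,310:430]
im=[cv2.resize(a,(480,320),interpolation=3),cv2.resize(b,(480,360),interpolation=3)[80:]]
cv2.imwrite("pics/c3.png",np.vstack(im))
E
```

```text
t: 7.6
tcp_pos: [0.5187, 0.0033, 0.0815]
tool_rot: [0.535, 0.845, -0.001, -0.002]
force: [-0.5, -1.0, 0.5]
finger_gap: 0.003
gripper_force: 0.0
```

View pics/c3.png

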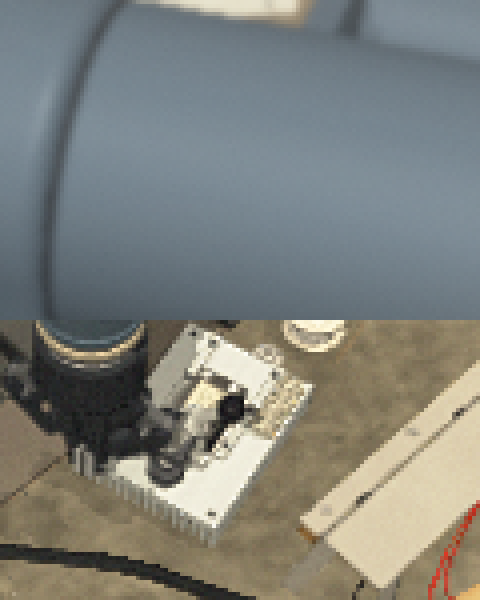

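```bash
python3 - <<'E'
import numpy as np
O=np.array([.534,.107]);a=-1.307;ex=np.array([np.cos(a),np.sin(a)]);ey=np.array([-ex[1],ex[0]])
def P(t,d,r=.05): f=np.array([.054,0])+r*np.array([-np.cos(t),-np.sin(t)])+d*np.array([np.sin(t),-np.cos(t)]);return O+f[0]*ex+f[1]*ey
p=np.array([.5187,.0033]);w=[P(1.75,.026)]+[P(t,.0235) for t in np.linspace(1.75,0,21)]
for q in w: print(((q-p)/.03).round(2),q.round(3));p=q
print(np.degrees(1.75/20), "push dir at end",ey)
E
```

```text
[-0.15  0.22] [0.514 0.01 ]
[-0.04  0.08] [0.513 0.012]
[-0.12  0.11] [0.509 0.015]
[-0.11  0.12] [0.506 0.019]
[-0.1   0.13] [0.503 0.023]
[-0.09  0.14] [0.5   0.027]
[-0.08  0.14] [0.498 0.031]
[-0.06  0.15] [0.496 0.036]
[-0.05  0.15] [0.495 0.04 ]
[-0.04  0.16] [0.494 0.045]
[-0.02  0.16] [0.493 0.05 ]
[-0.01  0.16] [0.493 0.054]
[0.01 0.16] [0.493 0.059]
[0.02 0.16] [0.494 0.064]
[0.03 0.16] [0.495 0.069]
[0.05 0.15] [0.496 0.073]
[0.06 0.15] [0.498 0.078]
[0.07 0.14] [0.5   0.082]
[0.09 0.14] [0.503 0.086]
[0.1  0.13] [0.506 0.09 ]
[0.11 0.12] [0.509 0.094]
[0.12 0.11] [0.512 0.097]
5.0133807073947025 push dir at end [0.96540705 0.26074742]
```

```bash
python3 -m crank '[{"dp":[-0.15,0.22,0.05],"angular":[0,0,0]},{"dp":[-0.04,0.08,0],"angular":[0,0,0]},{"dp":[-0.12,0.11,0],"angular":[0,0,-5]},{"dp":[-0.11,0.12,0],"angular":[0,0,-5]},{"dp":[-0.10,0.13,0],"angular":[0,0,-5]},{"dp":[-0.09,0.14,0],"angular":[0,0,-5]}]' | sed -n '2p;4p'
python3 -m crank '[{"dp":[-0.08,0.14,0],"angular":[0,0,-5]},{"dp":[-0.06,0.15,0],"angular":[0,0,-5]},{"dp":[-0.05,0.15,0],"angular":[0,0,-5]},{"dp":[-0.04,0.16,0],"angular":[0,0,-5]},{"dp":[-0.02,0.16,0],"angular":[0,0,-5]},{"dp":[-0.01,0.16,0],"angular":[0,0,-5]},{"dp":[0.01,0.16,0],"angular":[0,0,-5]}]' | sed -n '2p;4p'
python3 -m crank '[{"dp":[0.02,0.16,0],"angular":[0,0,-5]},{"dp":[0.03,0.16,0],"angular":[0,0,-5]},{"dp":[0.05,0.15,0],"angular":[0,0,-5]},{"dp":[0.06,0.15,0],"angular":[0,0,-5]},{"dp":[0.07,0.14,0],"angular":[0,0,-5]}]' | sed -n '2p;4p'
```

```text
tcp_pos: [0.5021, 0.0265, 0.0857]
force: [-0.5, -2.1, 0.2]
tcp_pos: [0.4943, 0.0591, 0.0857]
force: [-0.5, -1.6, 0.7]
tcp_pos: [0.5014, 0.0818, 0.0857]
force: [-0.5, -2.0, 0.6]
```

```bash
python3 -m crank '[{"dp":[0.09,0.14,0],"angular":[0,0,-5]},{"dp":[0.10,0.13,0],"angular":[0,0,-5]},{"dp":[0.11,0.12,0],"angular":[0,0,-5]}]' | sed -n '2p;4p'
python3 -m crank '[{"dp":[0.08,0.06,0],"angular":[0,0,-3]}]' | sed -n '2p;4p'
python3 -m crank '[{"dp":[0.06,0.03,0],"angular":[0,0,-2]}]' | sed -n '2p;4p'
```

```text
tcp_pos: [0.5099, 0.0936, 0.0856]
force: [-1.3, -0.7, 0.4]
tcp_pos: [0.512, 0.0955, 0.0855]
force: [-4.6, -4.3, 1.3]
tcp_pos: [0.5121, 0.096, 0.0854]
force: [-5.9, -3.8, 4.6]
```

```bash
python3 -m crank '[{"dp":[0.06,0.015,0],"angular":[0,0,0]}]' | sed -n '2p;4p'
python3 -m crank '[{"dp":[0.06,0.015,0],"angular":[0,0,0]}]' | sed -n '2p;4p'
```

```text
tcp_pos: [0.5123, 0.0961, 0.0852]
force: [-8.0, -5.5, 5.9]
tcp_pos: [0.5125, 0.0962, 0.0851]
force: [-10.0, -6.6, 7.2]
```

```bash
python3 -m crank '[{"dp":[-0.3,-0.08,0],"angular":[0,0,0]},{"dp":[-0.48,-0.13,0],"angular":[0,0,0]},{"dp":[-0.48,-0.13,0],"angular":[0,0,0]},{"dp":[0,0,0.95],"angular":[0,0,0]},{"dp":[0,0,0.95],"angular":[0,0,0]},{"dp":[0,0,0.95],"angular":[0,0,0]},{"dp":[0,0,0.95],"angular":[0,0,0]},{"dp":[0,0.9,0],"angular":[0,0,0]},{"dp":[0,0.9,0],"angular":[0,0,0]},{"dp":[0,0.9,0],"angular":[0,0,0]},{"dp":[0,0,0],"angular":[0,0,0]},{"dp":[0,0,0],"angular":[0,0,0]}]'
python3 - <<'E'
from station import vision
import cv2,numpy as np
a=vision.snapshot("top")["image"][190:270,220:320];b=vision.snapshot("scene")["image"][205:295,310:410]
im=[cv2.resize(a,(400,320),interpolation=3),cv2.resize(b,(600,540),interpolation=3)]
cv2.imwrite("pics/c4t.png",im[0]);cv2.imwrite("pics/c4.png",np.hstack([np.pad(im[0],((0,220),(0,0),(0,0)))[:,:400],im[1]])[:, :800] if 0 else np.hstack([np.pad(cv2.resize(a,(320,256),interpolation=3),((0,176),(0,0),(0,0))),cv2.resize(b,(480,432),interpolation=3)]))
E
```

```text
t: 11.4
tcp_pos: [0.4802, 0.1683, 0.1992]
tool_rot: [0.991, 0.135, 0.001, 0.0]
force: [0.3, -0.5, 0.4]
finger_gap: 0.003
gripper_force: 0.0
```

View pics/c4.png

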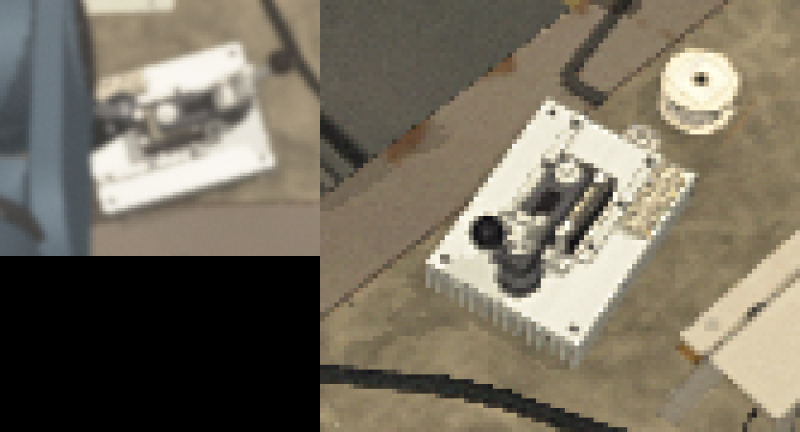

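The strap lies along the guide over the relay. The knob is at (281,62) in the left panel and (488,232) in the right one.

```bash
python3 - <<'E'
from h import *
O=np.array([.534,.107]);a=-1.307;c,s=np.cos(a),np.sin(a)
for n,p in(("top",(220+281.5/3.2-.5,190+62.5/3.2-.5)),("scene",(310+168.5/4.8-.5,205+232.5/4.8-.5))):
    w=ray(n,p,.145);d=w[:2]-O;print(n,w.round(4),(c*d[0]+s*d[1]).round(4),(-s*d[0]+c*d[1]).round(4))
E
```

```text
top [0.558  0.0117 0.145 ] 0.0983 -0.0017
scene [0.5594 0.0157 0.145 ] 0.0948 0.0007
```

```bash
python3 -m crank '[{"dp":[0.44,-0.88,0],"angular":[0,0,0]},{"dp":[0.44,-0.88,0],"angular":[0,0,0]},{"dp":[0.44,-0.88,0],"angular":[0,0,0]},{"dp":[0.44,-0.88,0],"angular":[0,0,0]},{"dp":[0.45,-0.88,0],"angular":[0,0,0]},{"dp":[0.45,-0.86,0],"angular":[0,0,0]},{"dp":[0,0,-0.5],"angular":[0,0,0]},{"dp":[0,0,-0.2],"angular":[0,0,0]},{"dp":[0,0,0],"angular":[0,0,0]}]'|sed -n '2p;4p'
python3 -m crank '[{"dp":[0,0,-0.15],"angular":[0,0,0]}]'|sed -n '2p;4p'
```

```text
tcp_pos: [0.5588, 0.0095, 0.1767]
force: [-0.3, -0.1, 0.4]
tcp_pos: [0.5602, 0.0101, 0.1737]
force: [-0.5, -0.7, -0.1]
```

```bash
python3 -m crank '[{"dp":[0,0,-0.1],"angular":[0,0,0]},{"dp":[0.029,-0.106,-0.105],"angular":[0,0,0]},{"dp":[0.029,-0.106,-0.105],"angular":[0,0,0]},{"dp":[0.025,-0.09,-0.12],"angular":[0,0,0]},{"dp":[0.025,-0.09,-0.12],"angular":[0,0,0]}]'|sed -n '2p;4p'
python3 -m crank '[{"dp":[0.02,-0.075,-0.13],"angular":[0,0,0]},{"dp":[0.02,-0.075,-0.13],"angular":[0,0,0]},{"dp":[0.016,-0.058,-0.14],"angular":[0,0,0]},{"dp":[0.016,-0.058,-0.14],"angular":[0,0,0]}]'|sed -n '2p;4p'
python3 -m crank '[{"dp":[0.01,-0.038,-0.145],"angular":[0,0,0]},{"dp":[0.01,-0.038,-0.145],"angular":[0,0,0]},{"dp":[0.005,-0.02,-0.15],"angular":[0,0,0]}]'|sed -n '2p;4p'
```

```text
tcp_pos: [0.5651, -0.0027, 0.1584]
force: [0.7, -3.0, 6.3]
tcp_pos: [0.569, -0.0122, 0.1428]
force: [0.5, -6.4, 7.5]
tcp_pos: [0.5708, -0.0167, 0.1301]
force: [1.3, -12.4, 8.2]
```

The tool is sliding off outward, so I'll lift, re-centre over the ball and press straight down.

```bash
python3 -m crank '[{"dp":[0,0,0.5],"angular":[0,0,0]},{"dp":[0,0,0.3],"angular":[0,0,0]},{"dp":[-0.1,0.36,0],"angular":[0,0,0]},{"dp":[0,0,0],"angular":[0,0,0]},{"dp":[0,0,0],"angular":[0,0,0]}]'|sed -n '2p;4p'
python3 - <<'E'
from station import vision
import cv2,numpy as np
b=vision.snapshot("scene")["image"][205:295,310:410]
cv2.imwrite("pics/c5.png",cv2.resize(b,(600,540),interpolation=3))
E
```

```text
tcp_pos: [0.5627, -0.0008, 0.151]
force: [-0.0, 0.2, 0.0]
```

View pics/c5.png

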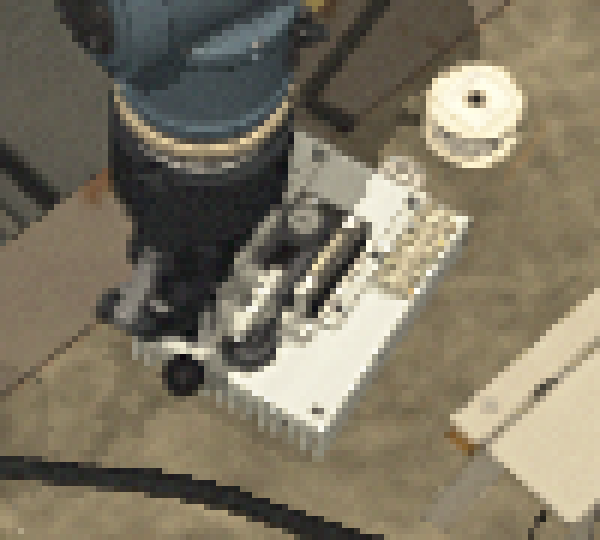

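The knob is down at about (183,374), and the strap is still over the relay. I'll work out the knob's position.

```bash
python3 - <<'E'
from h import *
O=np.array([.534,.107]);a=-1.307;c,s=np.cos(a),np.sin(a)
t=np.array([.5627,-.0008])-O;print("tool",c*t[0]+s*t[1],-s*t[0]+c*t[1])
for z in(.097,.103,.11,.12):
    w=ray("scene",px("scene",(183,374),6),z);d=w[:2]-O;print(z,w.round(4),(c*d[0]+s*d[1]).round(4),(-s*d[0]+c*d[1]).round(4))
E
```

```text
tool 0.11155433154437816 -0.0004013896946275172
0.097 [ 0.5635 -0.0035  0.097 ] 0.1144 -0.0003
0.103 [ 0.566  -0.0059  0.103 ] 0.1174 0.0014
0.11 [ 0.5688 -0.0088  0.11  ] 0.1208 0.0034
0.12 [ 0.5729 -0.0128  0.12  ] 0.1258 0.0063
```

```bash
python3 -m crank '[{"dp":[0.055,-0.2,0],"angular":[0,0,0]},{"dp":[0,0,-0.3],"angular":[0,0,0]},{"dp":[0,0,-0.3],"angular":[0,0,0]},{"dp":[0,0,-0.1],"angular":[0,0,0]},{"dp":[0,0,-0.1],"angular":[0,0,0]}]'|sed -n '2p;4p'
python3 -m crank '[{"dp":[0,0,-0.1],"angular":[0,0,0]}]'|sed -n '2p;4p'
python3 -m crank '[{"dp":[0,0,-0.1],"angular":[0,0,0]}]'|sed -n '2p;4p'
```

```text
tcp_pos: [0.5655, -0.0089, 0.1273]
force: [-0.4, -4.8, 5.5]
tcp_pos: [0.5657, -0.0091, 0.1247]
force: [-0.1, -4.0, 5.6]
tcp_pos: [0.5663, -0.0095, 0.1225]
force: [-2.8, -5.0, 17.5]
```

```bash
python3 -m crank '[{"dp":[0,0,-0.07],"angular":[0,0,0]}]'|sed -n '2p;4p'
python3 -m crank '[{"dp":[0,0,0.5],"angular":[0,0,0]},{"dp":[0,0,0.9],"angular":[0,0,0]},{"dp":[0,0,0.9],"angular":[0,0,0]},{"dp":[0,0,0.9],"angular":[0,0,0]},{"dp":[-0.6,0.9,0],"angular":[0,0,0]},{"dp":[-0.6,0.9,0],"angular":[0,0,0]},{"dp":[-0.6,0.9,0],"angular":[0,0,0]},{"dp":[-0.6,0.9,0],"angular":[0,0,0]},{"dp":[-0.6,0.9,0],"angular":[0,0,0]},{"dp":[0,0.9,0],"angular":[0,0,0]},{"dp":[0,0.9,0],"angular":[0,0,0]},{"dp":[0,0,0],"angular":[0,0,0]},{"dp":[0,0,0],"angular":[0,0,0]}]'|sed -n '1,2p;4p'
python3 - <<'E'
from station import vision
import cv2,numpy as np
a=vision.snapshot("top")["image"][190:270,220:320];b=vision.snapshot("scene")["image"][205:295,310:410]
cv2.imwrite("pics/c6.png",np.hstack([np.pad(cv2.resize(a,(320,256),interpolation=3),((0,176),(0,0),(0,0))),cv2.resize(b,(480,432),interpolation=3)]))
E
```

```text
tcp_pos: [0.5667, -0.0097, 0.1217]
force: [-3.3, -5.9, 23.9]
t: 16.35
tcp_pos: [0.4745, 0.1815, 0.2149]
force: [-0.2, -0.7, 0.0]
```

View pics/c6.png

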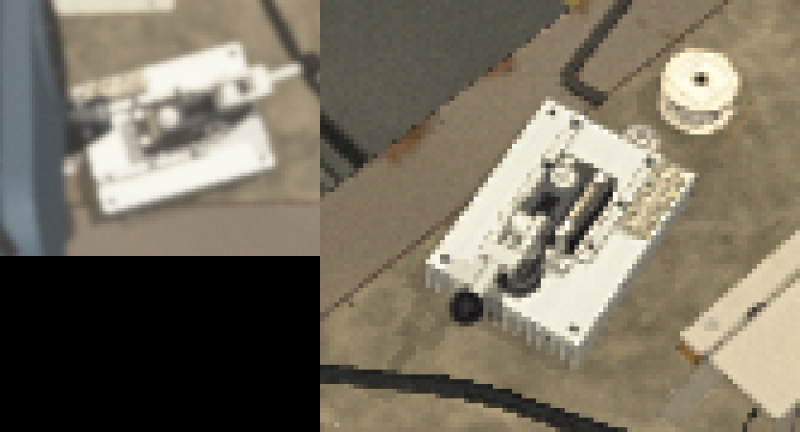

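```bash
python3 - <<'E'
from h import *
O=np.array([.5346,.1089]);a=-1.313;c,s=np.cos(a),np.sin(a)
def T(x,y,z): return [O[0]+c*x-s*y,O[1]+s*x+c*y,z]
q=lambda P:((proj("scene",P)-[310,205]+.5)*4.8+[320,0]).round(1)
for f in(4,7,10): r=np.radians(f);print("knob",f,q(T(.054+.068*np.cos(r),0,.092+.068*np.sin(r))))
for t in(0,.06,.12): print("nut",t,q(T(.054-.052*np.cos(t),-.052*np.sin(t),.082)),"knob",q(T(.054+.068*np.cos(t),.068*np.sin(t),.097)))
for x in(-.030,.030): print("relay top +y corner if home",q(T(x,.0225,.055)))
E
```

```text
knob 4 [462.4 307.7]
knob 7 [462.9 304.2]
knob 10 [463.5 300.5]
nut 0 [568.8 174.2] knob [462.3 307.7]
nut 0.06 [564.3 171.9] knob [468.4 310.9]
nut 0.12 [559.6 169.9] knob [474.8 313.8]
relay top +y corner if home [624.8 178. ]
relay top +y corner if home [574.4 248.4]
```

```bash
python3 - <<'E'
from h import *
import cv2
O=np.array([.5346,.1089]);a=-1.313;c,s=np.cos(a),np.sin(a)
def T(x,y,z): return [O[0]+c*x-s*y,O[1]+s*x+c*y,z]
q=lambda P:((proj("scene",P)-[310,205]+.5)*4.8)
A=cv2.imread("pics/c4.png",0)[:432,320:];B=cv2.imread("pics/c6.png",0)[:432,320:]
def blob(I,x,y):
    w=I[y-28:y+28,x-28:x+28];_,l,st,ce=cv2.connectedComponentsWithStats((w<60).astype(np.uint8));k=1+np.argmax(st[1:,4]);return (ce[k]+[x-28,y-28]).round(1),st[k,4]
print("knob",blob(A,168,232),blob(B,147,307))
for nm,t,z0,z1 in[("exp",0,.145,.097),("exp",.03,.145,.097),("exp",.06,.145,.097)]:
    print(t,"knobup",q(T(.054+.0437*np.cos(0),0,.144)).round(1),"knobdn",q(T(.054+.0678*np.cos(t),.0678*np.sin(t),.0967)).round(1),"nutshift",(q(T(.054-.052*np.cos(t),-.052*np.sin(t),.082))-q(T(.002,0,.088))).round(1))
def match(x,y,h=14):
    r=cv2.matchTemplate(B[y-h-14:y+h+14,x-h-14:x+h+14],A[y-h:y+h,x-h:x+h],cv2.TM_CCOEFF_NORMED);_,v,_,l=cv2.minMaxLoc(r);return l[0]-14,l[1]-14,round(v,2)
print("nut",match(246,172),"static strip",match(340,200,20),"hole",match(254,328))
E
```

```text
knob (array([168.1, 232.2]), np.int32(790)) (array([146.2, 307.4]), np.int32(857))
0 knobup [167.  234.8] knobdn [142.5 307.7] nutshift [-0.6  5.4]
0.03 knobup [167.  234.8] knobdn [145.5 309.3] nutshift [-2.8  4.3]
0.06 knobup [167.  234.8] knobdn [148.6 310.9] nutshift [-5.1  3.2]
nut (-5, 5, 0.83) static strip (0, 0, 1.0) hole (0, 0, 1.0)
```

The lever is fully down (4°), but the numbers hint that the strap may have swung about 0.03 rad off its pin. I'll push the nose again, gently, to check and mend it.

```bash
python3 -m crank '[{"dp":[0.09,-0.77,0],"angular":[0,0,0]},{"dp":[0.09,-0.77,0],"angular":[0,0,0]},{"dp":[0.09,-0.77,0],"angular":[0,0,0]},{"dp":[0.08,-0.77,0],"angular":[0,0,0]},{"dp":[0,0,-0.9],"angular":[0,0,0]},{"dp":[0,0,-0.9],"angular":[0,0,0]},{"dp":[0,0,-0.9],"angular":[0,0,0]},{"dp":[0,0,-0.9],"angular":[0,0,0]},{"dp":[0,0,-0.9],"angular":[0,0,0]},{"dp":[0,0,0],"angular":[0,0,0]},{"dp":[0.3,0.08,0],"angular":[0,0,0]},{"dp":[0.28,0.08,0],"angular":[0,0,0]},{"dp":[0,0,0],"angular":[0,0,0]}]'|sed -n '2p;4p'
python3 -m crank '[{"dp":[0.1,0.026,0],"angular":[0,0,0]},{"dp":[0,0,0],"angular":[0,0,0]}]'|sed -n '2p;4p'
python3 -m crank '[{"dp":[0.06,0.016,0],"angular":[0,0,0]},{"dp":[0,0,0],"angular":[0,0,0]}]'|sed -n '2p;4p'
```

```text
tcp_pos: [0.5066, 0.0936, 0.082]
force: [-0.4, 0.5, 0.1]
tcp_pos: [0.5067, 0.0945, 0.0811]
force: [0.4, -0.7, 0.3]
tcp_pos: [0.5079, 0.0949, 0.0805]
force: [0.3, 0.3, 0.3]
```

```bash
python3 -m crank '[{"dp":[0.05,0.013,0],"angular":[0,0,0]},{"dp":[0,0,0],"angular":[0,0,0]}]'|sed -n '2p;4p'
python3 -m crank '[{"dp":[0.05,0.013,0],"angular":[0,0,0]},{"dp":[0,0,0],"angular":[0,0,0]}]'|sed -n '2p;4p'
python3 -m crank '[{"dp":[0.05,0.013,0],"angular":[0,0,0]},{"dp":[0,0,0],"angular":[0,0,0]}]'|sed -n '2p;4p'
```

```text
tcp_pos: [0.5092, 0.0952, 0.0803]
force: [0.3, -0.6, 0.2]
tcp_pos: [0.5095, 0.0954, 0.0801]
force: [-2.6, -0.7, 2.1]
tcp_pos: [0.5096, 0.0956, 0.08]
force: [-5.4, -3.4, 3.8]
```

```bash
python3 -m crank '[{"dp":[0.07,0.018,0],"angular":[0,0,0]},{"dp":[0,0,0],"angular":[0,0,0]}]'|sed -n '2p;4p'
python3 -m crank '[{"dp":[0.07,0.018,0],"angular":[0,0,0]},{"dp":[0,0,0],"angular":[0,0,0]}]'|sed -n '2p;4p'
python3 -m crank '[{"dp":[0.07,0.018,0],"angular":[0,0,0]},{"dp":[0,0,0],"angular":[0,0,0]}]'|sed -n '2p;4p'
```

```text
tcp_pos: [0.5098, 0.0957, 0.0799]
force: [-8.0, -5.7, 5.8]
tcp_pos: [0.511, 0.0964, 0.0798]
force: [-9.3, -4.4, 6.9]
tcp_pos: [0.5118, 0.0968, 0.0797]
force: [-11.2, -4.4, 8.8]
```

```bash
python3 -m crank '[{"dp":[0.07,0.018,0],"angular":[0,0,0]},{"dp":[0,0,0],"angular":[0,0,0]}]'|sed -n '2p;4p'
python3 -m crank '[{"dp":[0.07,0.018,0],"angular":[0,0,0]},{"dp":[0,0,0],"angular":[0,0,0]}]'|sed -n '2p;4p'
python3 -m crank '[{"dp":[0.07,0.018,0],"angular":[0,0,0]},{"dp":[0,0,0],"angular":[0,0,0]}]'|sed -n '2p;4p'
```

```text
tcp_pos: [0.512, 0.097, 0.0796]
force: [-14.6, -7.8, 11.2]
tcp_pos: [0.5122, 0.0971, 0.0796]
force: [-16.7, -10.0, 13.3]
tcp_pos: [0.5124, 0.0973, 0.0795]
force: [-20.0, -11.9, 15.8]
```

```bash
python3 -m crank '[{"dp":[-0.3,-0.08,0],"angular":[0,0,0]},{"dp":[-0.48,-0.13,0],"angular":[0,0,0]},{"dp":[-0.3,-0.08,0],"angular":[0,0,0]},{"dp":[0,0,0.95],"angular":[0,0,0]},{"dp":[0,0,0.95],"angular":[0,0,0]},{"dp":[0,0,0.95],"angular":[0,0,0]},{"dp":[0,0,0.95],"angular":[0,0,0]},{"dp":[0,0.9,0.6],"angular":[0,0,0]},{"dp":[0,0.9,0],"angular":[0,0,0]},{"dp":[0,0.9,0],"angular":[0,0,0]},{"dp":[0,0.3,0],"angular":[0,0,0]},{"dp":[0,0,0],"angular":[0,0,0]},{"dp":[0,0,0],"angular":[0,0,0]}]'|sed -n '1,2p;4p'
python3 - <<'E'
from station import vision
import cv2,numpy as np
a=vision.snapshot("top")["image"][190:270,220:320];b=vision.snapshot("scene")["image"][205:295,310:410]
I=np.hstack([np.pad(cv2.resize(a,(320,256),interpolation=3),((0,176),(0,0),(0,0))),cv2.resize(b,(480,432),interpolation=3)])
cv2.imwrite("pics/c7.png",I);B=cv2.cvtColor(I,6)[:,320:]
w=B[279:335,119:175];_,l,st,ce=cv2.connectedComponentsWithStats((w<60).astype(np.uint8));k=1+np.argmax(st[1:,4]);print(ce[k]+[119,279],st[k,4])
E
```

```text
t: 21.25
tcp_pos: [0.4925, 0.1801, 0.2121]
force: [1.0, 1.1, -0.6]
[141.46830986 304.59389671] 852
```

View pics/c7.png

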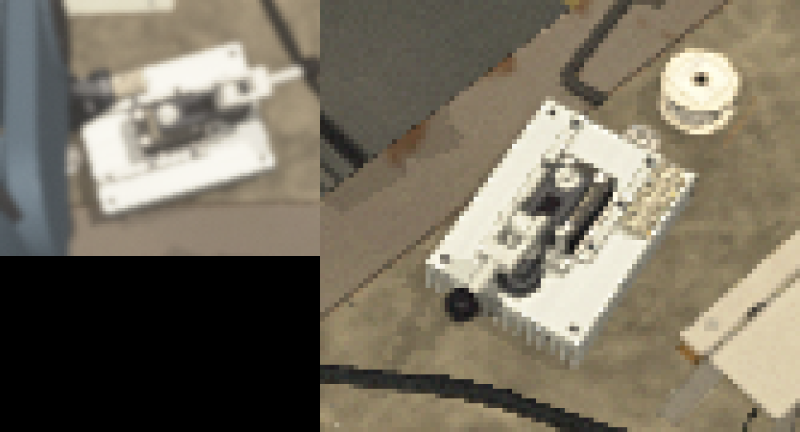

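The strap is back on its pin: the knob moved as a 0.047 rad correction should move it. The lever is at its down angle, nothing else on the bench that I can see has moved, and the robot is clear.

```bash
python3 -c "
from station import order
print(order.sign_off())"
```

```text
the job is handed in; nothing more can be done
None
```

I pushed the relay home, swung the strap onto its stop pin and pushed the lever fully down; pressing the lever knocked the strap about 0.05 rad off the pin, so I pushed it back with the lever already down (out of the asked order), then handed in at about 21 s with the robot clear.

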